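Corn for the boiling pot

TASK

First lift the scrap pail off its stand by its bar and stand it upright on the middle of the cork mat. Then sort the corn lying on the shelf: drop the thin eaten cores in the pail and lay all the plump whole cobs in the flat scoop where it lies, carry the scoop level to the pot on the hob with all of them in it, tip them in, and lay the scoop flat on the shelf again. Tip the scoop only over the pot, and leave everything else as it stands.

Things in the scene. Friction and masses are not known exactly. Their poses are not given: they have to be found in the camera images.
- cob0: whole corn cob piece, a plump bar 38 mm thick, squarish with well-rounded edges so that it does not roll, 75 mm long, about 60 g, lying on one of its four flat sides; origin at its middle (19 mm above what it lies on), x along its length. 2 or 3 of the three are present
- cob1: whole corn cob piece, a plump bar 38 mm thick, squarish with well-rounded edges so that it does not roll, 75 mm long, about 60 g, lying on one of its four flat sides; origin at its middle (19 mm above what it lies on), x along its length. 2 or 3 of the three are present
- cob2: whole corn cob piece, a plump bar 38 mm thick, squarish with well-rounded edges so that it does not roll, 75 mm long, about 60 g, lying on one of its four flat sides; origin at its middle (19 mm above what it lies on), x along its length. 2 or 3 of the three are present
- core0: eaten corn core, straw-coloured like the cobs and squarish in the same way but only 26 mm thick, 75 mm long, about 30 g; origin at its middle (13 mm above what it lies on), x along its length. 2 or 3 of the three are present
- core1: eaten corn core, straw-coloured like the cobs and squarish in the same way but only 26 mm thick, 75 mm long, about 30 g; origin at its middle (13 mm above what it lies on), x along its length. 2 or 3 of the three are present
- core2: eaten corn core, straw-coloured like the cobs and squarish in the same way but only 26 mm thick, 75 mm long, about 30 g; origin at its middle (13 mm above what it lies on), x along its length. 2 or 3 of the three are present
- scoop: flat steel scoop, about 250 g, on the shelf: tray 220 x 124 mm outside, floor 4 mm thick, walls 4 mm thick, sides 26 mm and back 14 mm high, front edge open, no lip. Origin: underside of the tray's middle; x points to the open front (edge at x = 110 mm, back wall at -110 mm), z up. Two arms behind the back wall (to z = 54 mm, at y = +-39 mm) carry its grip bar
- scoop_bar (a point): middle of the scoop's wooden grip bar, at x = -155 mm, z = 50 mm in the scoop's frame: 16 mm thick along the scoop's x, 24 mm high, 90 mm long along its y; 35 mm free between bar and back wall and nothing below it, so it is pinched from above with the fingers before and behind it
- scoop_lip (a point): middle of the scoop's open front edge, x = 110 mm, z = 4 mm in the scoop's frame
- pot: round aluminium boiling pot fixed on a low steel gas hob (hob plate 260 x 260 mm, 20 mm high); origin on the shelf under the pot's middle, z up. Pot outside radius 115 mm, wall 4 mm, rim 119 mm above the shelf; small ear handle on its +y side
- pot_floor (a point): middle of the pot's inner floor, 39 mm above the shelf; inner radius 108 mm
- pot_mouth (a point): middle of the pot's mouth at rim height, 119 mm above the shelf
- pail: small open steel scrap pail, about 200 g, at first standing on the stand: 72 mm outside radius at the rim, 66 mm at the foot, 85 mm high, wall 3 mm, floor 4 mm. Origin: centre of its underside, z up. Its grip bar stands out on its -x side on two arms at y = +-28 mm
- pail_bar (a point): middle of the pail's wooden grip bar, at x = -113 mm, z = 70 mm in the pail's frame: 14 mm thick along the pail's x, 22 mm high, 70 mm long along its y; 34 mm free between bar and pail wall; pinched from above with the fingers before and behind it
- stand: fixed round dark steel stand, 60 mm high, top radius 62 mm; origin on the shelf under its middle
- mat: fixed round cork mat, radius 85 mm, 4 mm thick; origin on the shelf under its middle
- shaker: bystander: empty clear glass shaker, 150 mm high, radius 42 mm, upright; origin at the centre of its underside
- tumbler: bystander: steel tumbler, 95 mm high, radius 36 mm, upright; origin at the centre of its underside
- katori: bystander: small steel bowl, 45 mm high, radius 50 mm; origin at the centre of its underside
- jar: bystander: amber glass jar with steel cap, 130 mm high, radius 37 mm, upright; origin at the centre of its underside
- spatula: bystander: yellow silicone spatula lying flat, 295 mm long; origin on its underside near the middle
Mind the look-alikes: they are no part of the job. What is shaped like the pail but green is not meant. What is shaped like the core0 but pink is not meant.

How it is judged:
By the outcome, as a careful person would: the job done as asked, in the order asked, and still so for the second after the job is handed in, with the robot touching nothing.
Of cob0, cob1, cob2 only 2 to 3 are there at a start; the rules pass over those that are not, and their reading is None.
Of core0, core1, core2 only 2 to 3 are there at a start; the rules pass over those that are not, and their reading is None.
At some moment in a run one of cob0, cob1, cob2, core0, core1, core2 may be knocked a few centimetres aside while the robot is not near it.
It also fails if it takes over 210 s, if anything falls off the work surface, if the arm or the gripper's body presses on something with over 40 N, if the wrist force passes 120 N, or if a joint passes its speed limit or range.

ROBOT

A 6-joint arm with a two-finger parallel gripper is mounted at the origin on the work surface. World frame = base frame: x ahead of the robot, y to its left, z up, the work surface at z = 0. Lengths are in m, angles in degrees, forces in N, time in s.
With the tool pointing down it reaches from about 0.35 to 0.875 m from the base axis. Payload 4.2 kg.
Tool frame: the origin (TCP) lies midway between the tips of the shut fingers; the grasp point (between the pads) lies 19 mm behind it; z points along the fingers, y is the line along which they close (so a half turn about z gives the same grasp; the last joint's range is limited). The gripper opens to 87 mm and grips with 3 to 60 N. Pads are 19 mm wide; open, the fingers measure 117 mm over their backs; the gripper's body (75 mm by 190 mm) begins 51 mm behind the grasp point.
Start: joints at [-58.866, 22.042, 0.453, 0, -68.411, -14.817], TCP at [0.176, -0.6, 0.223] pointing down, gripper open.
Joint ranges: [-179.83, 179.83], [-69.29, 118.12], [-61.27, 80.66], [-181.25, 117.63], [-171.15, -9.14], [-177.46, 177.46]. Speed limits (degrees/s): [159.86, 159.86, 180, 180, 180, 180].

INTERFACE

Orientations are given as a 3x3 rotation matrix whose columns are the frame's x, y, z axes.
In Python, from station import sense, capture, finish_job, silhouettes, landmark_of gives the robot as it stands.
- The arm moves only by the tool step_arm, never from a script. Its arguments are lists of equal length, an entry for each row: "linear": the shift along the tool's x, y, z in mm, a list of three; "delta_rot": the turn, a rotation vector about the tool's x, y, z in rad, a list of three; "grip": the finger opening in mm, from 0 to 87. A call has 1 to 10 rows; each row shifts and turns the commanded pose from where the row before left it, along the tool's axes as they then stand; what a row does not reach is not made up. A row lasts 1/8 s, in which the tool goes at most 62.5 mm and 10.7 degrees, less where a joint would pass 70% of its speed; a pose out of reach is approached as far as the arm can. A call with a gripper value outside its range is refused whole. The fingers move at their own pace and stop on an object; the grip force is fixed at half the most. Time passes only in rows, so rows that do not move let the fingers close. It gives the time, the measured TCP pose, the force, the opening and the grip force at its end, in the units of the state.
- sense(): the state, without advancing time (a new reading comes with each control period).
- capture(name): name is "scene" or "top"; returns a dict with "img" (384x512x3 uint8, red, green, blue), "fx", "fy", "cx", "cy" (pixels), "k1" (the pictures are not rectified: a ray, as slopes to the right and down, at radius r is drawn at 1 + k1 r^2 times it, then the intrinsics apply), "world_to_cam" (4x4, takes a point from world to camera coordinates). Camera axes: x right, y up, looking along -z (the intrinsics and any distortion apply to the point x, -y, -z); pixel columns grow to the right and rows downward; lengths in m; the calibration is good to about 2 mm. A picture is of the moment at which its call begins. There is no depth.
- finish_job(): hands the job in; it is judged then, once.
Trained networks look in the newest picture that a camera, given by its name, has taken for a name from the list of things; names that differ only in an ending like _2 or _b are one class to them, and where a whole thing is asked for, a point or a joint stands for the part that bears it (a point fixed in the world has none). Each returns a list of dicts, best first, with "score" (0 to 1); they miss things now and then, are a little off and sometimes report something else, mostly with a low value. They report only what shows in the picture. A call takes as long as a camera call. They do not tell look-alikes from the thing itself.
- silhouettes(camera, label): "mask" (384x512 bool, what is visible of it) and "point" ([column, row] in pixels, amid what is visible of it).
- landmark_of(camera, label): "point" ([column, row] in pixels: a listed point, or the origin of a listed thing).
The state is a dict: "time_s": time; "joints": joint angles; "joint_velocities": joint speeds; "effort": joint torques, N m; "tcp_pos": TCP position; "ee_rot": TCP orientation; "wrist_force": force on the tool from outside, world axes, zero at the start; "moment": the same for the moment, N m; "gripper_width": opening from 0.0 (shut) to 1.0 (fully open); "gripper_force": force on a finger pad.
Only numpy, scipy, OpenCV 4.12 (cv2) and the standard library are available. Lean on these libraries where they do the work, as an engineer would, in place of code of your own. Each camera call takes 0.05 s, during which the arm holds its last target. There are 200 camera calls.

## Working session

There is one attempt and no reset: what is moved stays moved. The work goes in short steps, Python scripts to look and compute and a tool call to move; the robot and the scene stay as the last step left them, time stands still between calls to the robot, and variables do not carry over. Pictures are saved under pics/ and viewed, at most 14 in all, crops included, and the job is handed in when it is done.

Besides the shell and the picture viewer there is one more tool, called after "Emit:" as name(argument=value, ...) on one line, values as JSON. step_arm: Moves the arm, as the interface text tells. Its arguments: {"type":"object","properties":{"linear":{"type":"array"},"delta_rot":{"type":"array"},"grip":{"type":"array"}},"required":["linear","delta_rot","grip"]}

```bash
ls; mkdir -p pics
cat > h.py <<'E'
import numpy as np, cv2
from station import sense, capture, finish_job, silhouettes, landmark_of
def ray(c,p):
    K=np.array([[c['fx'],0,c['cx']],[0,c['fy'],c['cy']],[0,0,1]])
    u=cv2.undistortPoints(np.array([[p]],float),K,np.array([c['k1'],0,0,0.]))[0,0]
    M=np.array(c['world_to_cam']);R=M[:3,:3];t=M[:3,3]
    return -R.T@t, R.T@np.array([u[0],-u[1],-1.])
def at(c,p,z):
    o,d=ray(c,p); return o+d*(z-o[2])/d[2]
def proj(c,P):
    M=np.array(c['world_to_cam']);q=M[:3,:3]@np.array(P)+M[:3,3]
    x,y=q[0]/-q[2],-q[1]/-q[2]; f=1+c['k1']*(x*x+y*y)
    return c['fx']*x*f+c['cx'],c['fy']*y*f+c['cy']
def save(c,n,crop=None,s=1):
    im=c['img'][:,:,::-1]
    if crop: im=im[crop[1]:crop[3],crop[0]:crop[2]]
    cv2.imwrite('pics/'+n,cv2.resize(im,None,fx=s,fy=s,interpolation=cv2.INTER_CUBIC))
E
python3 - <<'E'
from h import *
for n in('top','scene'):
    c=capture(n);save(c,n+'0.png',s=1.5)
    print(n,ray(c,(256,192)))
    for l in ['cob0','core0','scoop','scoop_bar','scoop_lip','pot','pot_mouth','pail','pail_bar','stand','mat','shaker','tumbler','katori','jar','spatula']:
        z={'cob0':.019,'core0':.013,'scoop_bar':.05,'scoop_lip':.004,'pot_mouth':.119,'pail':.06,'pail_bar':.13,'mat':.004}.get(l,0)
        print(l,[(round(r['score'],2),np.round(r['point']).tolist(),np.round(at(c,r['point'],z),3)[:2].tolist()) for r in landmark_of(n,l)])
E
```

```text
pics
top (array([ 0.26517585, -0.0434602 ,  1.96156243]), array([ 0.1477453 ,  0.01420104, -0.98896326]))
cob0 [(0.69, [258.0, 174.0], [0.634, -0.024]), (0.69, [240.0, 158.0], [0.702, 0.052])]
core0 [(0.59, [219.0, 173.0], [0.639, 0.14]), (0.54, [170.0, 167.0], [0.666, 0.353]), (0.45, [198.0, 162.0], [0.687, 0.23]), (0.43, [292.0, 177.0], [0.619, -0.167])]
scoop [(0.94, [242.0, 220.0], [0.44, 0.044]), (0.46, [321.0, 218.0], [0.448, -0.289])]
scoop_bar [(0.56, [255.0, 171.0], [0.641, -0.012]), (0.45, [386.0, 200.0], [0.512, -0.556])]
scoop_lip [(0.72, [221.0, 222.0], [0.431, 0.132]), (0.57, [231.0, 139.0], [0.789, 0.09])]
pot [(0.75, [171.0, 216.0], [0.459, 0.346])]
pot_mouth [(0.98, [164.0, 210.0], [0.471, 0.348])]
pail [(0.67, [373.0, 264.0], [0.252, -0.489]), (0.61, [348.0, 171.0], [0.634, -0.4])]
pail_bar [(0.93, [352.0, 257.0], [0.281, -0.392]), (0.78, [336.0, 193.0], [0.534, -0.335]), (0.39, [349.0, 173.0], [0.612, -0.39])]
stand [(0.44, [231.0, 140.0], [0.788, 0.094]), (0.41, [284.0, 217.0], [0.451, -0.135])]
mat [(0.85, [322.0, 218.0], [0.448, -0.292])]
shaker [(0.59, [387.0, 
[... 1266 characters left out ...]
5, [139.0, 134.0], [0.312, -0.484]), (0.64, [135.0, 218.0], [0.637, -0.411])]
pail_bar [(0.66, [162.0, 131.0], [0.347, -0.378]), (0.57, [161.0, 178.0], [0.53, -0.34]), (0.39, [213.0, 223.0], [0.664, -0.154])]
stand [(0.49, [140.0, 224.0], [0.629, -0.411])]
mat [(0.72, [186.0, 180.0], [0.447, -0.294])]
shaker [(0.8, [105.0, 191.0], [0.52, -0.566]), (0.19, [284.0, 251.0], [0.67, 0.055])]
tumbler [(0.74, [293.0, 290.0], [0.792, 0.091]), (0.68, [332.0, 287.0], [0.772, 0.207])]
katori [(0.9, [336.0, 290.0], [0.78, 0.218]), (0.27, [140.0, 224.0], [0.629, -0.413])]
jar [(0.84, [412.0, 257.0], [0.651, 0.454]), (0.55, [215.0, 226.0], [0.609, -0.171])]
spatula [(0.87, [223.0, 283.0], [0.793, -0.116])]
```

View pics/top0.png

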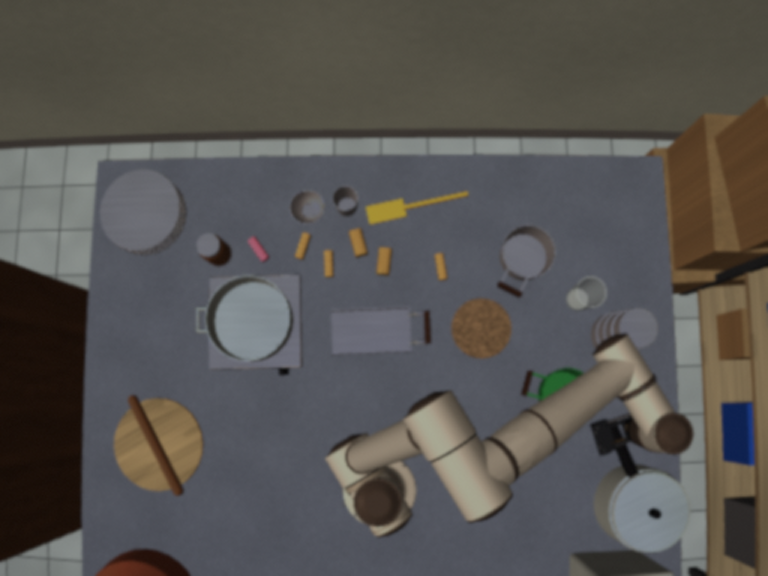

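View pics/scene0.png

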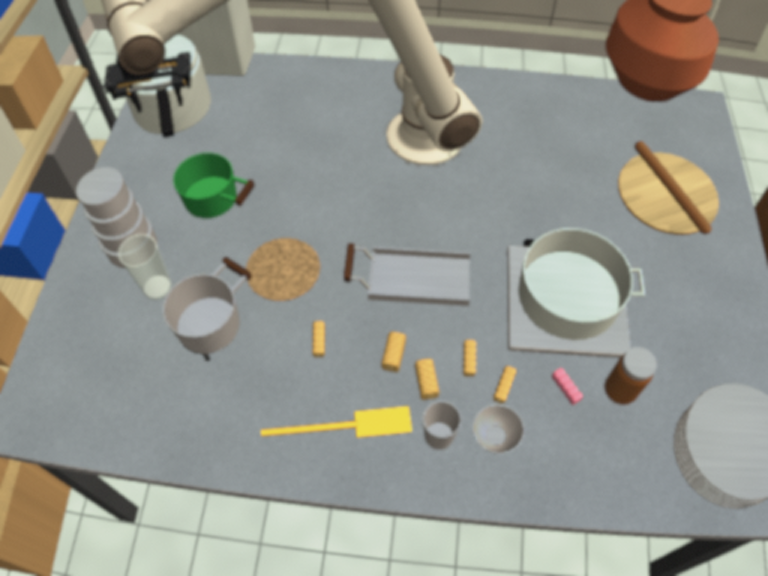

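The top picture shows two plump cobs at about (258,174) and (240,158) px, three thin cores at (292,177), (219,173) and (201,164), and a pink look-alike at (170,167). The pail is on its stand at (348,170), and the mat is at (321,218). The scoop is at (247,220) with its bar towards −y, and the pot is at (166,212). Next I'll measure poses more finely.

```bash
cat >> h.py <<'E'
def tri(c1,p1,c2,p2):
    o1,d1=ray(c1,p1);o2,d2=ray(c2,p2)
    s=np.linalg.lstsq(np.c_[d1,-d2],o2-o1,rcond=None)[0]
    a,b=o1+s[0]*d1,o2+s[1]*d2
    return (a+b)/2,np.linalg.norm(a-b)
def corn(c):
    "yellow blobs: (centroid xy at z, axis deg, len, wid)"
    hsv=cv2.cvtColor(c['img'],cv2.COLOR_RGB2HSV)
    m=cv2.inRange(hsv,(10,110,90),(24,255,255))
    out=[]
    cs,_=cv2.findContours(m,cv2.RETR_EXTERNAL,cv2.CHAIN_APPROX_NONE)
    for k in cs:
        if not 25<cv2.contourArea(k)<500: continue
        P=np.array([at(c,p[0],.018)[:2] for p in k],np.float32)
        M=cv2.moments(k); q=(M['m10']/M['m00'],M['m01']/M['m00'])
        (x,y),(w,h),a=cv2.minAreaRect(P)
        if w<h: w,h,a=h,w,a+90
        if w<.12: out.append((q,np.round([*at(c,q,.016)[:2],(a+90)%180-90,w*1e3,h*1e3],3)))
    return out
E
cat > m.py <<'E'
from h import *
t=capture('top');s=capture('scene')
for n,c in(('top',t),('scene',s)):
    print(n)
    for q,r in corn(c): print(np.round(q),r)
def L(l,pt,ps):
    g=lambda n,p:min(landmark_of(n,l),key=lambda r:np.hypot(*(np.array(r['point'])-p)))['point']
    a,b=g('top',pt),g('scene',ps);P,e=tri(t,a,s,b);print(l,np.round(a),np.round(b),np.round(P,3),round(e,4))
L('pail',(348,171),(135,218));L('pail_bar',(336,193),(161,178))
L('mat',(322,218),(186,180));L('scoop',(242,220),(278,185));L('scoop_lip',(221,222),(308,186));L('pot_mouth',(164,210),(387,183));
for l in('pail_bar','scoop_bar'):print(l,[(round(r['score'],2),np.round(r['point'])) for r in landmark_of('top',l)])
E
python3 m.py
```

```text
top
[293. 177.] [ 0.618 -0.174  8.44  70.835 21.547]
[219. 175.] [ 0.63   0.141  0.486 69.009 21.236]
[256. 174.] [ 6.3500e-01 -1.4000e-02 -5.8990e+00  7.5058e+01  3.3101e+01]
[201. 164.] [  0.679   0.216 -17.35   70.495  21.853]
[238. 161.] [6.8900e-01 5.9000e-02 1.3959e+01 7.5793e+01 3.2953e+01]
scene
[424. 255.] [  0.65    0.486 -12.886  59.111  54.923]
[336. 256.] [  0.677   0.214 -17.341  78.137  22.232]
[284. 252.] [6.8100e-01 5.6000e-02 1.5483e+01 8.2562e+01 3.4463e+01]
[313. 238.] [ 0.625  0.14   2.668 76.126 21.491]
[262. 234.] [ 6.2700e-01 -1.7000e-02 -5.2800e+00  8.3522e+01  3.5194e+01]
[212. 225.] [ 0.615 -0.177  9.139 78.04  19.119]
pail [347. 172.] [137. 219.] [ 0.634 -0.403  0.046] 0.0124
pail_bar [338. 191.] [159. 178.] [ 0.539 -0.341  0.145] 0.0015
mat [322. 217.] [187. 178.] [ 0.448 -0.289  0.017] 0.0004
scoop [246. 221.] [277. 187.] [ 0.437  0.02  -0.008] 0.0122
scoop_lip [219. 222.] [306. 187.] [0.432 0.125 0.003] 0.0316
pot_mouth [163. 208.] [386. 184.] [0.477 0.348 0.133] 0.0034
pail_bar [(0.94, array([350., 254.])), (0.62, array([338., 191.]))]
scoop_bar [(0.68, array([284., 216.]))]
```

Run:
```python
from h import *
t=capture('top');s=capture('scene')
a=cv2.resize(t['img'][120:270,200:400],None,fx=4,fy=4,interpolation=cv2.INTER_CUBIC)
cv2.imwrite('pics/ztop.png',a[:,:,::-1])
b=cv2.resize(s['img'][130:280,90:360],None,fx=2.9,fy=2.9,interpolation=cv2.INTER_CUBIC)
cv2.imwrite('pics/zsc.png',b[:,:,::-1]);print(a.shape,b.shape, sense()['ee_rot'])
```

```text
(600, 800, 3) (435, 783, 3) [[-9.59710262e-01 -2.80991478e-01 -3.88252412e-05]
 [-2.80991479e-01  9.59710263e-01  6.18129953e-06]
 [ 3.55240900e-05  1.68418185e-05 -9.99999999e-01]]
```

View pics/ztop.png

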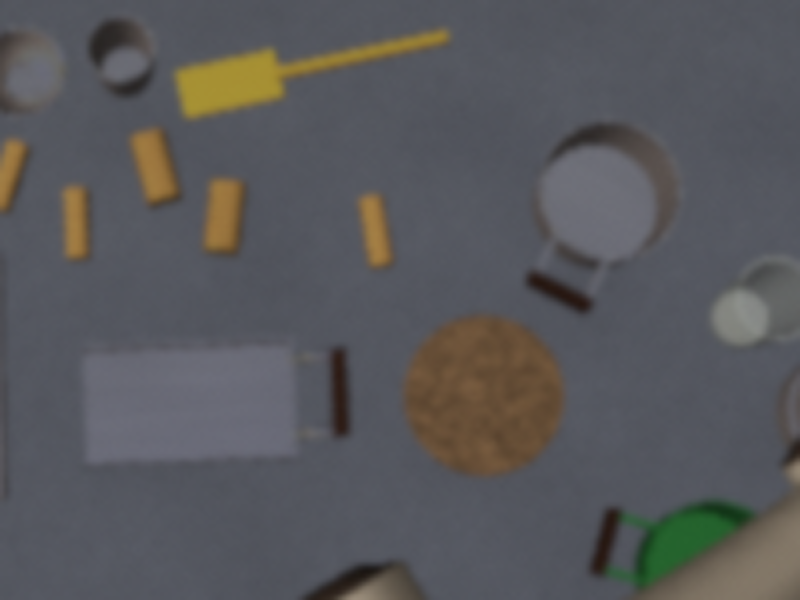

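View pics/zsc.png

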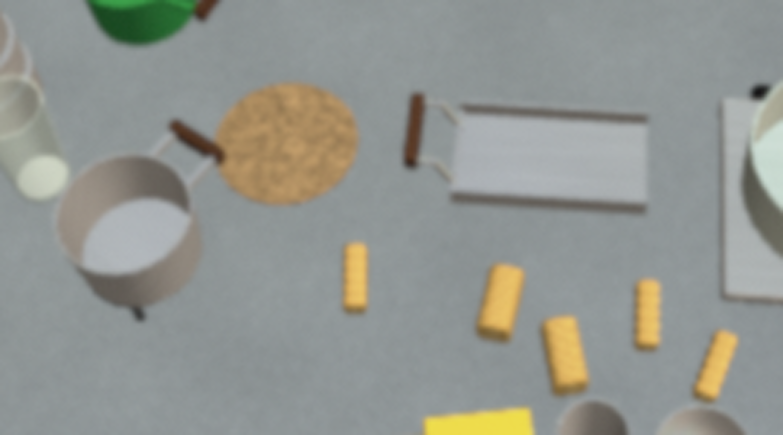

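Both zooms confirm the layout. In ztop the pail bar is at about (560,291), the scoop bar at (340,392) and the mat at (484,396). I'll locate the bars and the mat precisely by colour.

```bash
cat >> h.py <<'E'
def blob(c,hsvlo,hsvhi,box,z,amin=20):
    "largest colour blob in box (x0,y0,x1,y1), laid on height z: centre, axis deg, len, wid mm"
    m=cv2.inRange(cv2.cvtColor(c['img'],cv2.COLOR_RGB2HSV),hsvlo,hsvhi)
    w=np.zeros_like(m);w[box[1]:box[3],box[0]:box[2]]=m[box[1]:box[3],box[0]:box[2]]
    cs,_=cv2.findContours(w,cv2.RETR_EXTERNAL,cv2.CHAIN_APPROX_NONE);k=max(cs,key=cv2.contourArea)
    P=np.array([at(c,p[0],z)[:2] for p in k],np.float32)
    (x,y),(a,b),an=cv2.minAreaRect(P)
    if a<b:a,b,an=b,a,an+90
    M=cv2.moments(k);q=(M['m10']/M['m00'],M['m01']/M['m00'])
    return np.round(q,1),np.round(at(c,q,z),3),round((an+90)%180-90,1),round(a*1e3),round(b*1e3)
BR=((0,60,15),(15,255,110))
E
python3 - <<'E'
from h import *
t=capture('top');s=capture('scene')
for n,bt,bs,z in(('pailbar',(328,184,352,202),(145,165,172,190),.137),('scoopbar',(278,200,292,235),(222,158,243,192),.058)):
    a=blob(t,*BR,bt,z);b=blob(s,*BR,bs,z);print(n,a,b,tri(t,a[0],s,b[0]))
for c,b in((t,(295,190,345,245)),(s,(160,150,218,202))):
    print('mat',blob(c,(5,60,80),(20,200,255),b,.004))
E
```

```text
pailbar (array([339.5, 192.5]), array([ 0.534, -0.347,  0.137]), 62.7, 58, 9) (array([157.4, 178.1]), array([ 0.535, -0.348,  0.137]), 63.2, 73, 13) (array([ 0.53409191, -0.34795796,  0.13604365]), np.float64(0.001712058865930524))
scoopbar (array([284.5, 217.3]), array([ 0.445, -0.132,  0.058]), 2.9, 78, 9) (array([232.4, 174.4]), array([ 0.445, -0.134,  0.058]), 2.6, 90, 13) (array([ 0.4447668 , -0.13282293,  0.05758107]), np.float64(0.0019028399618804177))
mat (array([320.5, 218.5]), array([ 0.444, -0.286,  0.004]), 44.0, 166, 162)
mat (array([188.1, 179.2]), array([ 0.445, -0.288,  0.004]), 47.7, 168, 165)
```

```bash
cat >> h.py <<'E'
def go(x,y,z,yaw=None,R0=None):
    "yaw: wanted heading (deg) of tool y, tool down. Prints turn then shift in tool axes after the turn"
    s=sense();R=np.array(s['ee_rot']);p=np.array(s['tcp_pos'])
    if yaw is None: T=R
    else:
        a=np.radians(yaw);T=np.array([[-np.sin(a),np.cos(a),0],[np.cos(a),np.sin(a),0],[0,0,-1.]]).T
        T=np.c_[[-np.sin(a),np.cos(a),0],[np.cos(a),np.sin(a),0],[0,0,-1]]
    rv=cv2.Rodrigues(R.T@T)[0].ravel()
    print('at',np.round(p,4),'turn',np.round(rv,3),'shift mm',np.round(T.T@(np.array([x,y,z])-p)*1e3,1),'grip',round(s['gripper_width']*87,1),'t',s['time_s'])
E
python3 -c "
from h import *
go(.534,-.348,.2,153);go(.534,-.348,.11,153)"
```

```text
at [ 0.1756 -0.5998  0.2225] turn [-0.    -0.    -0.815] shift mm [-387.  -205.    22.5] grip 86.9 t 2.7
at [ 0.1756 -0.5998  0.2225] turn [-0.    -0.    -0.815] shift mm [-387.  -205.   112.5] grip 86.9 t 2.7
```

Emit:
step_arm(linear=[[0, 0, 0], [0, 0, 0], [0, 0, 0], [0, 0, 0], [0, 0, 0], [-40, -20, 0], [-40, -20, 0], [-40, -20, 0], [-40, -20, 0], [-40, -20, 0]], delta_rot=[[0, 0, -0.163], [0, 0, -0.163], [0, 0, -0.163], [0, 0, -0.163], [0, 0, -0.163], [0, 0, 0], [0, 0, 0], [0, 0, 0], [0, 0, 0], [0, 0, 0]], grip=[44, 44, 44, 44, 44, 44, 44, 44, 44, 44])

```text
time_s: 3.95
tcp_pos: [0.3566, -0.466, 0.2227]
ee_rot: [[-0.454, -0.891, 0.0], [-0.891, 0.454, -0.0], [0.0, -0.0, -1.0]]
wrist_force: [0.7, -0.8, -0.5]
gripper_width: 0.502
gripper_force: 0.0
```

Emit:
step_arm(linear=[[-40, -20, 5], [-40, -20, 5], [-40, -20, 5], [-40, -20, 5], [-27, -25, 2], [0, 0, 0]], delta_rot=[[0, 0, 0], [0, 0, 0], [0, 0, 0], [0, 0, 0], [0, 0, 0], [0, 0, 0]], grip=[44, 44, 44, 44, 44, 44])

```text
time_s: 4.7
tcp_pos: [0.5359, -0.3466, 0.1997]
ee_rot: [[-0.451, -0.892, -0.0], [-0.892, 0.451, 0.0], [0.0, 0.001, -1.0]]
wrist_force: [-0.8, 0.6, -0.1]
gripper_width: 0.507
gripper_force: 0.0
```

```bash
python3 -c "
from h import *
go(.534,-.348,.11,153)
s=capture('scene');save(s,'g1.png',(70,80,270,280),3)"
```

```text
at [ 0.5359 -0.3466  0.1997] turn [ 0.001 -0.     0.003] shift mm [ 2.1  1.1 89.7] grip 44.1 t 4.7
```

View pics/g1.png

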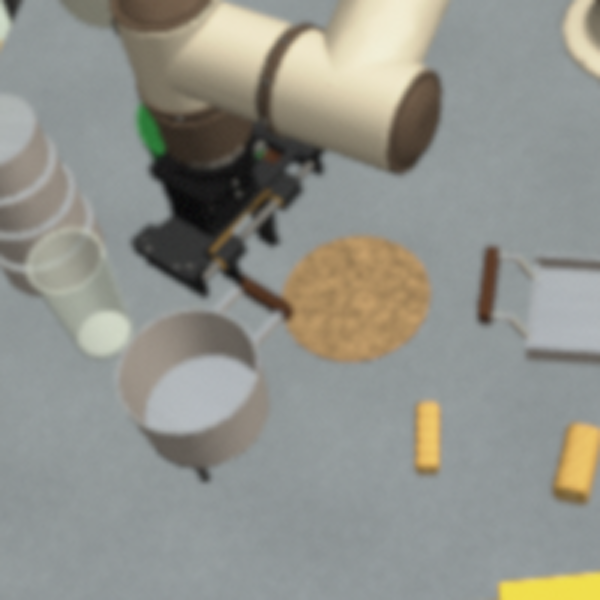

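The open gripper hangs over the pail bar, which shows at about (265,293) in the crop, with the fingers before and behind it. Now I'll go down and grip.

Emit:
step_arm(linear=[[2, 1, 20], [0, 0, 20], [0, 0, 20], [0, 0, 20], [0, 0, 10], [0, 0, 0], [0, 0, 0], [0, 0, 0], [0, 0, 0], [0, 0, 0]], delta_rot=[[0, 0, 0], [0, 0, 0], [0, 0, 0], [0, 0, 0], [0, 0, 0], [0, 0, 0], [0, 0, 0], [0, 0, 0], [0, 0, 0], [0, 0, 0]], grip=[44, 44, 44, 44, 44, 44, 0, 0, 0, 0])

```text
time_s: 6.0
tcp_pos: [0.5325, -0.3495, 0.111]
ee_rot: [[-0.454, -0.891, 0.001], [-0.891, 0.454, -0.001], [0.0, -0.001, -1.0]]
wrist_force: [0.1, -0.8, 1.0]
gripper_width: 0.151
gripper_force: 30.0
```

Emit:
step_arm(linear=[[0, 0, 0], [0, 0, -5], [0, 0, -15], [0, 0, -20], [0, 0, -20], [0, 0, 0]], delta_rot=[[0, 0, 0], [0, 0, 0], [0, 0, 0], [0, 0, 0], [0, 0, 0], [0, 0, 0]], grip=[0, 0, 0, 0, 0, 0])

```text
time_s: 6.75
tcp_pos: [0.5332, -0.3498, 0.1732]
ee_rot: [[-0.454, -0.891, 0.004], [-0.891, 0.454, -0.002], [-0.0, -0.005, -1.0]]
wrist_force: [0.1, -0.2, -2.6]
gripper_width: 0.162
gripper_force: 30.0
```

```bash
python3 -c "
from h import *
go(.534,-.348,.11,153)
s=capture('scene');save(s,'g2.png',(70,80,270,280),3)"
```

```text
at [ 0.5332 -0.3498  0.1732] turn [-0.005  0.     0.   ] shift mm [-2.   0.1 63.2] grip 14.1 t 6.75
```

View pics/g2.png

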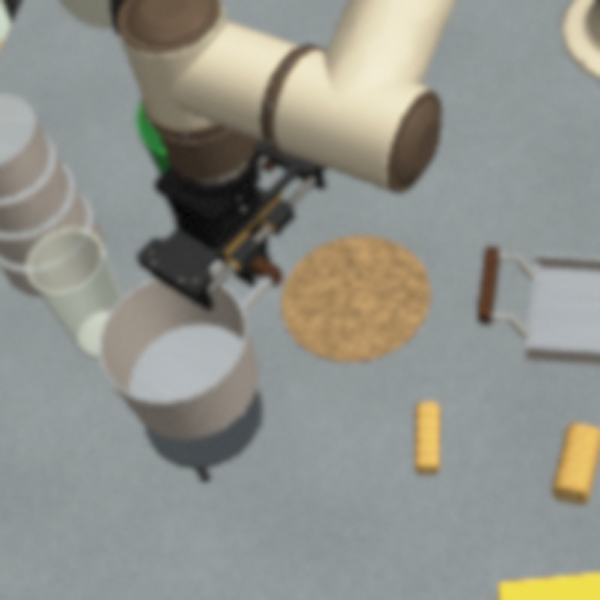

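The pail hangs clear of its stand, which shows at about (205,440) below it. I'll carry it to the mat.

Emit:
step_arm(linear=[[-1.6, 15, 0], [-1.6, 25, 0], [-1.6, 30, 0], [-1.6, 30, 0], [-1.6, 30, 0], [-1.6, 30, 0], [-1.6, 30, 0], [-1.6, 20, 0], [-3, 10, 0], [0, 0, 0]], delta_rot=[[0, 0, 0], [0, 0, 0], [0, 0, 0], [0, 0, 0], [0, 0, 0], [0, 0, 0], [0, 0, 0], [0, 0, 0], [0, 0, 0], [0, 0, 0]], grip=[0, 0, 0, 0, 0, 0, 0, 0, 0, 0])

```text
time_s: 8.05
tcp_pos: [0.343, -0.2351, 0.1705]
ee_rot: [[-0.453, -0.891, -0.0], [-0.891, 0.453, 0.0], [-0.0, 0.0, -1.0]]
wrist_force: [0.7, 0.5, -1.8]
gripper_width: 0.158
gripper_force: 30.0
```

```bash
python3 -c "
from h import *
go(.344,-.236,.056,153)"
```

```text
at [ 0.343  -0.2351  0.1705] turn [0.    0.    0.001] shift mm [  0.4  -1.3 114.5] grip 13.7 t 8.05
```

Emit:
step_arm(linear=[[0, -1, 20], [0, 0, 25], [0, 0, 25], [0, 0, 20], [0, 0, 14], [0, 0, 7], [0, 0, 3], [0, 0, 0], [0, 0, 0]], delta_rot=[[0, 0, 0], [0, 0, 0], [0, 0, 0], [0, 0, 0], [0, 0, 0], [0, 0, 0], [0, 0, 0], [0, 0, 0], [0, 0, 0]], grip=[0, 0, 0, 0, 0, 0, 0, 0, 0])

```text
time_s: 9.18
tcp_pos: [0.3446, -0.236, 0.057]
ee_rot: [[-0.454, -0.891, 0.001], [-0.891, 0.454, -0.0], [-0.0, -0.001, -1.0]]
wrist_force: [0.3, -0.5, -0.2]
gripper_width: 0.158
gripper_force: 30.0
```

```bash
python3 -c "
from h import *
go(.344,-.236,.056,153);print(sense()['wrist_force'],sense()['moment'])
s=capture('scene');save(s,'g3.png',(70,80,270,280),3)"
```

```text
at [ 0.3446 -0.236   0.057 ] turn [-0.001  0.     0.   ] shift mm [0.3 0.5 1. ] grip 13.7 t 9.175
[ 0.2714378  -0.52257859 -0.16288084] [0.10094433 0.18399676 0.04217521]
```

View pics/g3.png

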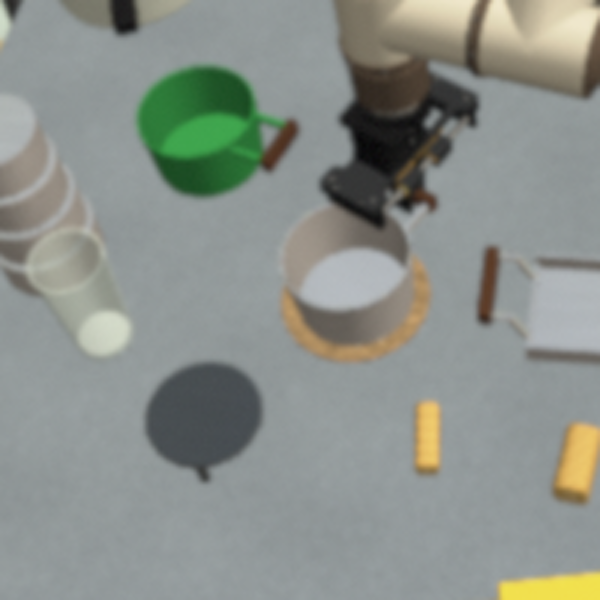

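The pail stands on the mat, with a ring of cork showing evenly around it at about (355,290). I'll release it and rise.

Emit:
step_arm(linear=[[0, 0, 1], [0, 0, 0], [0, 0, 0], [0, 0, -15], [0, 0, -30], [0, 0, -40], [0, 0, -45], [0, 0, -45], [0, 0, 0]], delta_rot=[[0, 0, 0], [0, 0, 0], [0, 0, 0], [0, 0, 0], [0, 0, 0], [0, 0, 0], [0, 0, 0], [0, 0, 0], [0, 0, 0]], grip=[14, 44, 44, 44, 44, 44, 60, 60, 60])

```text
time_s: 10.35
tcp_pos: [0.3464, -0.2366, 0.2344]
ee_rot: [[-0.453, -0.891, 0.009], [-0.891, 0.453, -0.003], [-0.002, -0.01, -1.0]]
wrist_force: [1.0, 0.3, -0.2]
gripper_width: 0.671
gripper_force: 0.0
```

Run:
```python
from h import *
go(.616,-.1755,.12,98.8)
s=capture('scene')
print('mat/pail bar',blob(s,*BR,(180,130,225,165),.085))
for q,r in corn(s): print(np.round(q),r)
```

```text
at [ 0.3464 -0.2366  0.2344] turn [-0.008  0.006  0.947] shift mm [-275.7   19.2  114.4] grip 58.4 t 10.35
mat/pail bar (array([206.3, 143.3]), array([ 0.349, -0.234,  0.085]), 61.5, 70, 15)
[423. 256.] [  0.651   0.483 -15.226  60.379  58.596]
[336. 256.] [  0.677   0.214 -17.341  78.137  22.232]
[284. 252.] [6.8100e-01 5.6000e-02 1.5483e+01 8.2562e+01 3.4463e+01]
[313. 238.] [ 0.625  0.14   2.668 76.126 21.463]
[262. 234.] [ 6.2700e-01 -1.7000e-02 -5.5080e+00  8.3506e+01  3.5082e+01]
[212. 225.] [ 0.615 -0.177  9.139 77.885 19.094]
[232. 174.] [ 0.416 -0.14   1.815 80.867  8.652]
```

Emit:
step_arm(linear=[[0, 0, 0], [0, 0, 0], [0, 0, 0], [0, 0, 0], [0, 0, 0], [0, 0, 0], [-40, 3, 0], [-50, 3, 0], [-50, 4, 0], [-50, 4, 0]], delta_rot=[[-0.008, 0.006, 0.157], [0, 0, 0.158], [0, 0, 0.158], [0, 0, 0.158], [0, 0, 0.158], [0, 0, 0.158], [0, 0, 0], [0, 0, 0], [0, 0, 0], [0, 0, 0]], grip=[60, 60, 60, 60, 60, 60, 60, 60, 60, 60])

```text
time_s: 11.65
tcp_pos: [0.5306, -0.1925, 0.2268]
ee_rot: [[-0.988, -0.152, -0.013], [-0.152, 0.988, -0.0], [0.013, 0.002, -1.0]]
wrist_force: [-0.1, 0.1, 0.4]
gripper_width: 0.687
gripper_force: 0.0
```

Emit:
step_arm(linear=[[-46, 3, 20], [-40, 2, 30], [0, 0, 30], [0, 0, 30], [0, 0, 0], [0, 0, 0]], delta_rot=[[0, 0, 0], [0, 0, 0], [0, 0, 0], [0, 0, 0], [0, 0, 0], [0, 0, 0]], grip=[60, 60, 60, 60, 60, 60])

```text
time_s: 12.4
tcp_pos: [0.6133, -0.1754, 0.1183]
ee_rot: [[-0.988, -0.153, -0.009], [-0.153, 0.988, -0.002], [0.01, -0.0, -1.0]]
wrist_force: [-0.2, 0.5, 0.3]
gripper_width: 0.693
gripper_force: 0.0
```

Run:
```python
from h import *
go(.6165,-.1755,.005,98.8)
```

```text
at [ 0.6133 -0.1754  0.1183] turn [-0.   -0.01 -0.  ] shift mm [ -3.1  -0.6 113.3] grip 60.3 t 12.4
```

Emit:
step_arm(linear=[[-3, 0, 25], [0, 0, 30], [0, 0, 30], [0, 0, 20], [0, 0, 8], [0, 0, 0], [0, 0, 0], [0, 0, 0], [0, 0, 0], [0, 0, 0]], delta_rot=[[0, -0.01, 0], [0, 0, 0], [0, 0, 0], [0, 0, 0], [0, 0, 0], [0, 0, 0], [0, 0, 0], [0, 0, 0], [0, 0, 0], [0, 0, 0]], grip=[60, 60, 60, 60, 60, 60, 0, 0, 0, 0])

```text
time_s: 13.65
tcp_pos: [0.6157, -0.1746, 0.005]
ee_rot: [[-0.988, -0.152, 0.0], [-0.152, 0.988, 0.001], [-0.0, 0.001, -1.0]]
wrist_force: [-0.6, -0.2, 0.3]
gripper_width: 0.322
gripper_force: 0.1
```

Emit:
step_arm(linear=[[0, 0, -10], [0, 0, -30], [0, 0, -40], [0, 0, -40], [0, 0, -40], [0, 0, 0]], delta_rot=[[0, 0, 0], [0, 0, 0], [0, 0, 0], [0, 0, 0], [0, 0, 0], [0, 0, 0]], grip=[0, 0, 0, 0, 0, 0])

```text
time_s: 14.4
tcp_pos: [0.6179, -0.1751, 0.17]
ee_rot: [[-0.988, -0.153, 0.009], [-0.153, 0.988, -0.001], [-0.009, -0.002, -1.0]]
wrist_force: [0.1, 0.1, -0.7]
gripper_width: 0.3
gripper_force: 30.0
```

Run:
```python
from h import *
go(.4445,-.287,.05)
go(.625,.1405,.1,91.6)
```

```text
at [ 0.6179 -0.1751  0.17  ] turn [0. 0. 0.] shift mm [189.6 -83.8 118.4] grip 26.1 t 14.4
at [ 0.6179 -0.1751  0.17  ] turn [-0.002  0.009  0.125] shift mm [-15.9 315.3  70. ] grip 26.1 t 14.4
```

Emit:
step_arm(linear=[[20, -9, 0], [30, -14, 0], [40, -18, 0], [40, -18, 0], [35, -15, 0], [20, -8, 10], [4, -2, 20], [0, 0, 35], [0, 0, 30], [0, 0, 15]], delta_rot=[[0, 0, 0], [0, 0, 0], [0, 0, 0], [0, 0, 0], [0, 0, 0], [0, 0, 0], [0, 0, 0], [0, 0, 0], [0, 0, 0], [0, 0, 0]], grip=[0, 0, 0, 0, 0, 0, 0, 0, 0, 0])

```text
time_s: 15.65
tcp_pos: [0.4405, -0.2859, 0.0524]
ee_rot: [[-0.988, -0.152, -0.004], [-0.152, 0.988, 0.002], [0.003, 0.002, -1.0]]
wrist_force: [1.2, -0.3, -0.1]
gripper_width: 0.294
gripper_force: 30.0
```

Emit:
step_arm(linear=[[0, 0, 0], [0, 0, 0], [0, 0, 0], [0, 0, -15], [0, 0, -35], [0, 0, -40], [0, 0, -40], [-30, 40, 0], [-30, 50, 0], [-30, 50, 0]], delta_rot=[[0, 0, 0], [0, 0, 0], [0, 0, 0], [0, 0, 0], [0, 0, 0], [0, 0, 0], [0, 0, 0], [0, 0, 0], [0, 0, 0], [0, 0, 0]], grip=[0, 44, 44, 44, 44, 44, 44, 44, 60, 60])

```text
time_s: 16.9
tcp_pos: [0.51, -0.1332, 0.1869]
ee_rot: [[-0.988, -0.151, 0.003], [-0.151, 0.988, 0.0], [-0.003, -0.0, -1.0]]
wrist_force: [3.0, -0.4, -0.7]
gripper_width: 0.641
gripper_force: 0.0
```

Run:
```python
from h import *
go(.627,.1405,.1,91.6)
s=capture('scene')
for q,r in corn(s): print(np.round(q),r)
t=capture('top')
for q,r in corn(t): print(np.round(q),r)
```

```text
at [ 0.51   -0.1332  0.1869] turn [0.    0.003 0.124] shift mm [-124.6  270.3   86.9] grip 55.7 t 16.9
[423. 256.] [  0.652   0.483 -15.226  60.379  58.596]
[336. 256.] [  0.677   0.214 -17.341  78.137  22.232]
[284. 252.] [6.8100e-01 5.6000e-02 1.5483e+01 8.2562e+01 3.4463e+01]
[313. 238.] [ 0.624  0.14   3.003 76.036 18.764]
[262. 234.] [ 6.2700e-01 -1.7000e-02 -5.2800e+00  8.3522e+01  3.5194e+01]
[188. 174.] [ 0.43  -0.292 11.027 62.101 17.132]
[232. 174.] [ 0.417 -0.14   1.815 80.614  8.652]
[321. 218.] [ 0.445 -0.286  8.261 68.563 20.711]
[219. 173.] [ 0.637  0.143  4.889 64.682 21.139]
[256. 169.] [ 6.5500e-01 -1.7000e-02 -2.9400e-01  3.4474e+01  2.9610e+01]
[202. 164.] [  0.68    0.216 -17.35   70.495  21.853]
[238. 161.] [6.8900e-01 5.9000e-02 1.5660e+01 7.5727e+01 3.2636e+01]
```

Emit:
step_arm(linear=[[-20, 45, 0], [-25, 50, 0], [-25, 50, 0], [-25, 50, 15], [-20, 45, 25], [-10, 30, 30], [0, 0, 17], [0, 0, 0]], delta_rot=[[0, 0, 0.062], [0, 0, 0.062], [0, 0, 0], [0, 0, 0], [0, 0, 0], [0, 0, 0], [0, 0, 0], [0, 0, 0]], grip=[60, 60, 60, 60, 60, 60, 60, 60])

```text
time_s: 18.0
tcp_pos: [0.6166, 0.1413, 0.0973]
ee_rot: [[-1.0, -0.028, -0.003], [-0.028, 1.0, -0.001], [0.003, -0.001, -1.0]]
wrist_force: [-0.1, -0.4, 1.1]
gripper_width: 0.689
gripper_force: 0.0
```

Run:
```python
from h import *
go(.627,.1405,.005,91.6)
```

```text
at [0.6166 0.1413 0.0973] turn [-0.001 -0.003  0.   ] shift mm [-10.4  -1.1  92.3] grip 59.9 t 18.0
```

Emit:
step_arm(linear=[[-10, -1, 20], [0, 0, 30], [0, 0, 25], [0, 0, 12], [0, 0, 5], [0, 0, 0], [0, 0, 0], [0, 0, 0], [0, 0, 0], [0, 0, 0]], delta_rot=[[0, 0, 0], [0, 0, 0], [0, 0, 0], [0, 0, 0], [0, 0, 0], [0, 0, 0], [0, 0, 0], [0, 0, 0], [0, 0, 0], [0, 0, 0]], grip=[60, 60, 60, 60, 60, 0, 0, 0, 0, 0])

```text
time_s: 19.25
tcp_pos: [0.6277, 0.1418, 0.0064]
ee_rot: [[-1.0, -0.029, 0.0], [-0.029, 1.0, 0.001], [-0.001, 0.001, -1.0]]
wrist_force: [-0.4, -0.9, 1.1]
gripper_width: 0.297
gripper_force: 30.0
```

Emit:
step_arm(linear=[[0, 0, -10], [0, 0, -30], [0, 0, -40], [0, 0, -40], [0, 0, -40], [15, -40, 0], [20, -50, 0], [20, -50, 0], [20, -50, 0], [20, -50, 0]], delta_rot=[[0, 0, 0], [0, 0, 0], [0, 0, 0], [0, 0, 0], [0, 0, 0], [0, 0, 0], [0, 0, 0], [0, 0, 0], [0, 0, 0], [0, 0, 0]], grip=[0, 0, 0, 0, 0, 0, 0, 0, 0, 0])

```text
time_s: 20.5
tcp_pos: [0.5387, -0.1025, 0.1666]
ee_rot: [[-1.0, -0.029, 0.001], [-0.029, 1.0, 0.001], [-0.001, 0.001, -1.0]]
wrist_force: [0.3, 0.1, 0.9]
gripper_width: 0.293
gripper_force: 30.0
```

Run:
```python
from h import *
go(.4445,-.265,.07)
go(.4445,-.265,.07,96)
```

```text
at [ 0.5387 -0.1025  0.1666] turn [0. 0. 0.] shift mm [  99.  -159.8   96.4] grip 25.5 t 20.5
at [ 0.5387 -0.1025  0.1666] turn [ 0.001  0.001 -0.076] shift mm [ 110.6 -151.8   96.6] grip 25.5 t 20.5
```

Emit:
step_arm(linear=[[20, -35, 0], [25, -40, 0], [25, -40, 0], [15, -30, 0], [10, -20, 10], [4, -5, 30], [0, 0, 35], [0, 0, 25], [0, 0, 0], [0, 0, 0]], delta_rot=[[0, 0, 0], [0, 0, 0], [0, 0, 0], [0, 0, 0], [0, 0, 0], [0, 0, 0], [0, 0, 0], [0, 0, 0], [0, 0, 0], [0, 0, 0]], grip=[0, 0, 0, 0, 0, 0, 0, 0, 0, 0])

```text
time_s: 21.75
tcp_pos: [0.4463, -0.274, 0.067]
ee_rot: [[-1.0, -0.029, 0.002], [-0.029, 1.0, -0.0], [-0.002, -0.0, -1.0]]
wrist_force: [-0.4, -0.8, -0.9]
gripper_width: 0.297
gripper_force: 30.0
```

Emit:
step_arm(linear=[[0, 0, 0], [0, 0, 0], [0, 0, -25], [0, 0, -40], [0, 0, -40], [0, 0, -15], [-30, 50, 0], [-30, 50, 0], [-30, 50, 0], [-20, 50, 0]], delta_rot=[[0, 0, 0], [0, 0, 0], [0, 0, 0], [0, 0, 0], [0, 0, 0], [0, 0, 0], [0, 0, 0.14], [0, 0, 0.14], [0, 0, 0], [0, 0, 0]], grip=[44, 44, 44, 44, 44, 44, 60, 60, 60, 60])

```text
time_s: 23.0
tcp_pos: [0.5834, -0.0906, 0.1851]
ee_rot: [[-0.969, 0.249, -0.001], [0.249, 0.969, 0.001], [0.001, 0.0, -1.0]]
wrist_force: [0.6, -0.9, -0.1]
gripper_width: 0.687
gripper_force: 0.0
```

Run:
```python
from h import *
go(.679,.2155,.1,72.7)
s=capture('scene')
for q,r in corn(s): print(np.round(q),r)
```

```text
at [ 0.5834 -0.0906  0.1851] turn [ 0.    -0.001  0.051] shift mm [-2.000e-01  3.207e+02  8.510e+01] grip 59.8 t 23.0
[423. 255.] [  0.65    0.483 -16.383  60.97   58.584]
[336. 256.] [  0.677   0.214 -17.341  78.137  22.232]
[284. 252.] [6.8100e-01 5.6000e-02 1.5483e+01 8.2562e+01 3.4463e+01]
[262. 234.] [ 6.2700e-01 -1.7000e-02 -5.5080e+00  8.3506e+01  3.5082e+01]
[198. 173.] [ 0.426 -0.256 -1.339 41.214 21.011]
[188. 173.] [ 0.429 -0.291 11.34  62.157 20.517]
```

Emit:
step_arm(linear=[[0, 45, 0], [0, 50, 0], [0, 50, 0], [0, 50, 15], [0, 50, 20], [0, 45, 25], [0, 30, 25], [0, 0, 0]], delta_rot=[[0, 0, 0.051], [0, 0, 0], [0, 0, 0], [0, 0, 0], [0, 0, 0], [0, 0, 0], [0, 0, 0], [0, 0, 0]], grip=[60, 60, 60, 60, 60, 60, 60, 60])

```text
time_s: 24.05
tcp_pos: [0.6737, 0.2153, 0.0966]
ee_rot: [[-0.955, 0.296, -0.007], [0.296, 0.955, -0.002], [0.006, -0.004, -1.0]]
wrist_force: [-0.7, -0.8, -0.3]
gripper_width: 0.689
gripper_force: 0.0
```

Run:
```python
from h import *
go(.678,.215,.005,72.7)
```

```text
at [0.6737 0.2153 0.0966] turn [-0.004 -0.006  0.002] shift mm [-4.2  0.9 91.6] grip 59.9 t 24.05
```

Emit:
step_arm(linear=[[-4, 1, 20], [0, 0, 30], [0, 0, 25], [0, 0, 12], [0, 0, 4], [0, 0, 0], [0, 0, 0], [0, 0, 0], [0, 0, 0], [0, 0, 0]], delta_rot=[[0, 0, 0], [0, 0, 0], [0, 0, 0], [0, 0, 0], [0, 0, 0], [0, 0, 0], [0, 0, 0], [0, 0, 0], [0, 0, 0], [0, 0, 0]], grip=[60, 60, 60, 60, 60, 0, 0, 0, 0, 0])

```text
time_s: 25.3
tcp_pos: [0.6799, 0.214, 0.0104]
ee_rot: [[-0.955, 0.297, 0.0], [0.297, 0.955, 0.001], [-0.0, 0.001, -1.0]]
wrist_force: [-0.4, 0.2, 0.8]
gripper_width: 0.294
gripper_force: 30.0
```

Emit:
step_arm(linear=[[0, 0, -10], [0, 0, -30], [0, 0, -40], [0, 0, -45], [0, 0, -50], [0, -45, 0], [0, -50, 0], [0, -50, 0], [0, -50, 0], [0, -50, 0]], delta_rot=[[0, 0, 0], [0, 0, 0], [0, 0, 0], [0, 0, 0], [0, 0, 0], [0, 0, 0], [0, 0, 0], [0, 0, 0], [0, 0, 0], [0, 0, 0]], grip=[0, 0, 0, 0, 0, 0, 0, 0, 0, 0])

```text
time_s: 26.55
tcp_pos: [0.6062, -0.0217, 0.1857]
ee_rot: [[-0.955, 0.297, 0.001], [0.297, 0.955, 0.001], [-0.001, 0.001, -1.0]]
wrist_force: [0.0, -0.3, 1.2]
gripper_width: 0.296
gripper_force: 30.0
```

Run:
```python
from h import *
go(.4445,-.29,.085,90)
```

```text
at [ 0.6062 -0.0217  0.1857] turn [ 0.001  0.001 -0.302] shift mm [ 161.7 -268.3  100.7] grip 25.7 t 26.55
```

Emit:
step_arm(linear=[[0, 0, 0], [0, 0, 0], [27, -45, 0], [27, -45, 0], [27, -45, 0], [27, -45, 0], [27, -45, 0], [27, -45, 20], [0, 0, 40], [0, 0, 40]], delta_rot=[[0, 0, -0.151], [0, 0, -0.151], [0, 0, 0], [0, 0, 0], [0, 0, 0], [0, 0, 0], [0, 0, 0], [0, 0, 0], [0, 0, 0], [0, 0, 0]], grip=[0, 0, 0, 0, 0, 0, 0, 0, 0, 0])

```text
time_s: 27.8
tcp_pos: [0.4447, -0.2911, 0.0849]
ee_rot: [[-1.0, 0.002, 0.002], [0.002, 1.0, -0.0], [-0.002, -0.0, -1.0]]
wrist_force: [0.0, -0.5, -0.8]
gripper_width: 0.297
gripper_force: 30.0
```

Emit:
step_arm(linear=[[0, 0, 0], [0, 0, 0], [0, 0, 0], [0, 0, 0], [0, 0, -25], [0, 0, -40], [0, 0, -40], [-30, 50, 0], [-30, 50, 0], [-30, 50, 0]], delta_rot=[[0, 0, 0], [0, 0, 0], [0, 0, 0], [0, 0, 0], [0, 0, 0], [0, 0, 0], [0, 0, 0], [0, 0, 0], [0, 0, 0], [0, 0, 0]], grip=[0, 0, 44, 44, 44, 44, 44, 70, 70, 70])

```text
time_s: 29.05
tcp_pos: [0.5357, -0.1387, 0.191]
ee_rot: [[-1.0, 0.0, 0.002], [0.0, 1.0, 0.0], [-0.002, 0.0, -1.0]]
wrist_force: [1.0, -0.6, 0.2]
gripper_width: 0.749
gripper_force: 0.0
```

Run:
```python
from h import *
go(.631,-.016,.12,84.3)
s=capture('scene');t=capture('top')
for q,r in corn(s)+corn(t): print(np.round(q),r)
save(s,'g4.png',(70,80,330,280),3)
```

```text
at [ 0.5357 -0.1387  0.191 ] turn [0.001 0.002 0.099] shift mm [-82.7 131.5  71. ] grip 65.2 t 29.05
[423. 255.] [  0.651   0.484 -15.226  60.379  58.596]
[284. 252.] [6.8100e-01 5.6000e-02 1.5483e+01 8.2562e+01 3.4463e+01]
[262. 234.] [ 6.2700e-01 -1.7000e-02 -5.2800e+00  8.3522e+01  3.5194e+01]
[199. 172.] [ 0.419 -0.254 -1.339 46.583 21.128]
[186. 173.] [ 0.427 -0.297 10.976 83.426 30.419]
[322. 217.] [ 0.45  -0.289  5.791 68.759 27.614]
[312. 217.] [ 0.449 -0.249 -1.126 67.137 16.758]
[238. 159.] [ 0.7    0.062 13.959 53.806 32.901]
```

View pics/g4.png

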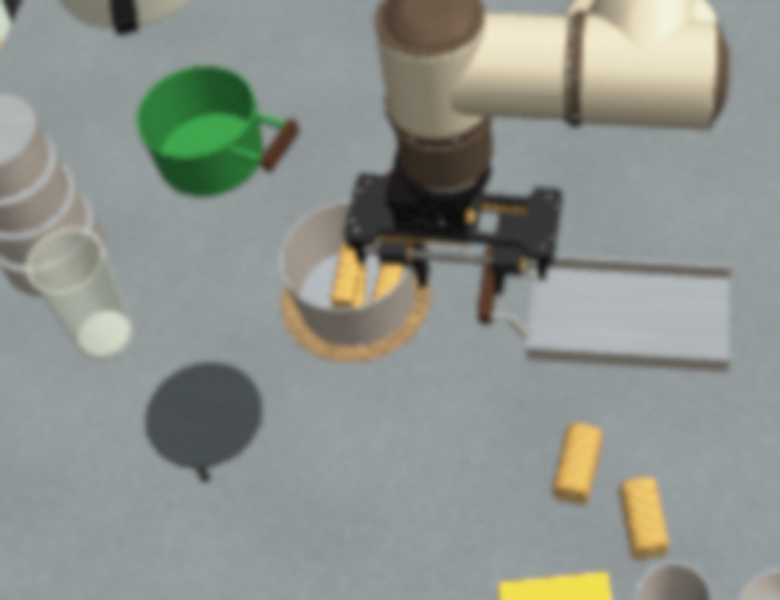

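The pail stands on the mat and all three cores are in it, at about (350–390,275) in the crop. The two cobs, at (580,462) and (645,517), and the scoop are untouched. The cobs are next.

Emit:
step_arm(linear=[[-10, 35, 0], [-20, 40, 10], [-28, 35, 30], [-25, 21, 30], [0, 0, 0], [0, 0, 0]], delta_rot=[[0, 0, 0.099], [0, 0, 0], [0, 0, 0], [0, 0, 0], [0, 0, 0], [0, 0, 0]], grip=[66, 66, 66, 66, 66, 66])

```text
time_s: 29.9
tcp_pos: [0.6268, -0.0174, 0.1206]
ee_rot: [[-0.995, 0.099, 0.0], [0.099, 0.995, 0.0], [-0.0, 0.0, -1.0]]
wrist_force: [-0.6, 0.2, 0.3]
gripper_width: 0.758
gripper_force: 0.0
```

Run:
```python
from h import *
go(.631,-.0155,.006,84.3)
```

```text
at [ 0.6268 -0.0174  0.1206] turn [0. 0. 0.] shift mm [ -4.    2.3 114.6] grip 65.9 t 29.9
```

Emit:
step_arm(linear=[[-4, 2, 25], [0, 0, 35], [0, 0, 30], [0, 0, 17], [0, 0, 7], [0, 0, 0], [0, 0, 0], [0, 0, 0], [0, 0, 0], [0, 0, 0]], delta_rot=[[0, 0, 0], [0, 0, 0], [0, 0, 0], [0, 0, 0], [0, 0, 0], [0, 0, 0], [0, 0, 0], [0, 0, 0], [0, 0, 0], [0, 0, 0]], grip=[66, 66, 66, 66, 66, 0, 0, 0, 0, 0])

```text
time_s: 31.15
tcp_pos: [0.6315, -0.0151, 0.0066]
ee_rot: [[-0.995, 0.099, 0.001], [0.099, 0.995, 0.001], [-0.001, 0.001, -1.0]]
wrist_force: [-0.1, -0.1, 2.7]
gripper_width: 0.429
gripper_force: 30.0
```

Emit:
step_arm(linear=[[0, 0, -10], [0, 0, -30], [0, 0, -40], [0, 0, -20], [0, 0, 0], [40, 0, 0], [40, 0, 0], [40, 0, 0], [0, 0, 0]], delta_rot=[[0, 0, 0], [0, 0, 0], [0, 0, 0], [0, 0, 0], [0, 0, -0.147], [0, 0, 0], [0, 0, 0], [0, 0, 0], [0, 0, 0]], grip=[0, 0, 0, 0, 0, 0, 0, 0, 0])

```text
time_s: 32.28
tcp_pos: [0.5081, -0.0214, 0.1062]
ee_rot: [[-0.999, -0.048, -0.002], [-0.048, 0.999, 0.001], [0.002, 0.001, -1.0]]
wrist_force: [1.1, -0.1, -0.5]
gripper_width: 0.434
gripper_force: 30.0
```

Run:
```python
from h import *
go(.44,-.0335,.012,92.75)
```

```text
at [ 0.5081 -0.0214  0.1062] turn [ 0.001 -0.002 -0.   ] shift mm [68.6 -8.8 94.2] grip 37.8 t 32.275
```

Emit:
step_arm(linear=[[35, -4, 0], [33, -5, 10], [0, 0, 25], [0, 0, 25], [0, 0, 20], [0, 0, 10], [0, 0, 4], [0, 0, 0], [0, 0, 0]], delta_rot=[[0, 0, 0], [0, 0, 0], [0, 0, 0], [0, 0, 0], [0, 0, 0], [0, 0, 0], [0, 0, 0], [0, 0, 0], [0, 0, 0]], grip=[0, 0, 0, 0, 0, 0, 0, 0, 0])

```text
time_s: 33.4
tcp_pos: [0.4444, -0.033, 0.0125]
ee_rot: [[-0.999, -0.048, 0.001], [-0.048, 0.999, 0.001], [-0.001, 0.001, -1.0]]
wrist_force: [-0.1, 0.5, -0.9]
gripper_width: 0.436
gripper_force: 30.0
```

Emit:
step_arm(linear=[[0, 0, 0], [0, 0, 0], [0, 0, 0], [0, 0, -15], [0, 0, -30], [0, 0, -35], [0, 0, -30], [-45, 20, 0], [-50, 20, 0], [-50, 20, 0]], delta_rot=[[0, 0, 0], [0, 0, 0], [0, 0, 0], [0, 0, 0], [0, 0, 0], [0, 0, 0], [0, 0, 0], [0, 0, 0.15], [0, 0, 0], [0, 0, 0]], grip=[45, 45, 45, 45, 45, 45, 45, 66, 66, 66])

```text
time_s: 34.65
tcp_pos: [0.5927, 0.0191, 0.1222]
ee_rot: [[-0.995, 0.102, 0.0], [0.102, 0.995, 0.001], [-0.0, 0.001, -1.0]]
wrist_force: [-0.2, 0.9, 0.8]
gripper_width: 0.727
gripper_force: 0.0
```

Run:
```python
from h import *
go(.685,.0575,.1,104.7)
s=capture('scene');t=capture('top')
for q,r in corn(s)+corn(t): print(np.round(q),r)
```

```text
at [0.5927 0.0191 0.1222] turn [ 0.001  0.    -0.359] shift mm [-99.   13.8  22.2] grip 63.3 t 34.65
[423. 255.] [  0.65    0.483 -18.479  68.892  59.396]
[284. 252.] [6.8100e-01 5.6000e-02 1.5483e+01 8.2562e+01 3.4463e+01]
[199. 172.] [ 0.419 -0.253 -1.339 47.458 21.128]
[232. 174.] [ 0.416 -0.14   1.369 77.497  9.026]
[186. 172.] [ 0.423 -0.297 10.976 83.426 30.419]
[260. 218.] [ 4.4700e-01 -3.1000e-02 -3.3300e-01  6.6813e+01  2.9177e+01]
[322. 217.] [ 0.45  -0.289  5.791 68.759 27.614]
[312. 217.] [ 0.449 -0.249 -1.126 67.137 16.758]
```

Emit:
step_arm(linear=[[0, 0, 0], [0, 0, 0], [0, 0, 0], [-40, 5, 0], [-40, 5, 10], [-19, 4, 12], [0, 0, 0], [0, 0, 0]], delta_rot=[[0, 0, -0.12], [0, 0, -0.12], [0, 0, -0.119], [0, 0, 0], [0, 0, 0], [0, 0, 0], [0, 0, 0], [0, 0, 0]], grip=[66, 66, 66, 66, 66, 66, 66, 66])

```text
time_s: 35.75
tcp_pos: [0.6827, 0.0568, 0.1]
ee_rot: [[-0.967, -0.254, -0.001], [-0.254, 0.967, 0.0], [0.001, 0.001, -1.0]]
wrist_force: [-1.0, 0.7, 0.2]
gripper_width: 0.76
gripper_force: 0.0
```

Run:
```python
from h import *
go(.685,.0575,.006,104.7)
s=capture('scene')
for q,r in corn(s): print(np.round(q),r)
```

```text
at [0.6827 0.0568 0.1   ] turn [ 0.001 -0.001  0.   ] shift mm [-2.4  0.1 94. ] grip 66.1 t 35.75
[423. 255.] [  0.651   0.483 -15.226  60.379  58.596]
[284. 252.] [6.8000e-01 5.6000e-02 1.5483e+01 8.5404e+01 3.4463e+01]
[263. 181.] [ 4.3400e-01 -3.5000e-02  5.6320e+00  8.7121e+01  3.3120e+01]
[199. 172.] [ 0.419 -0.253 -1.339 47.458 21.128]
[232. 174.] [ 0.415 -0.14   1.815 77.46   8.652]
[186. 172.] [ 0.423 -0.297 10.976 83.426 30.419]
```

Emit:
step_arm(linear=[[-2, 0, 20], [0, 0, 30], [0, 0, 25], [0, 0, 14], [0, 0, 5], [0, 0, 0], [0, 0, 0], [0, 0, 0], [0, 0, 0], [0, 0, 0]], delta_rot=[[0, 0, 0], [0, 0, 0], [0, 0, 0], [0, 0, 0], [0, 0, 0], [0, 0, 0], [0, 0, 0], [0, 0, 0], [0, 0, 0], [0, 0, 0]], grip=[66, 66, 66, 66, 66, 0, 0, 0, 0, 0])

```text
time_s: 37.05
tcp_pos: [0.6858, 0.0578, 0.0067]
ee_rot: [[-0.967, -0.254, 0.001], [-0.254, 0.967, 0.001], [-0.001, 0.0, -1.0]]
wrist_force: [-1.1, -0.2, 2.9]
gripper_width: 0.432
gripper_force: 30.0
```

Emit:
step_arm(linear=[[0, 0, -10], [0, 0, -30], [0, 0, -40], [0, 0, -20], [0, 0, 0], [0, 0, 0], [40, -3, 0], [50, -4, 0], [50, -4, 0], [40, -3, 0]], delta_rot=[[0, 0, 0], [0, 0, 0], [0, 0, 0], [0, 0, 0], [0, 0, 0.104], [0, 0, 0.105], [0, 0, 0], [0, 0, 0], [0, 0, 0], [0, 0, 0]], grip=[0, 0, 0, 0, 0, 0, 0, 0, 0, 0])

```text
time_s: 38.3
tcp_pos: [0.5043, 0.0347, 0.1062]
ee_rot: [[-0.999, -0.048, -0.0], [-0.048, 0.999, 0.001], [0.0, 0.001, -1.0]]
wrist_force: [-0.1, -0.1, 0.1]
gripper_width: 0.433
gripper_force: 30.0
```

Run:
```python
from h import *
go(.437,.0345,.0125,92.75)
```

```text
at [0.5043 0.0347 0.1062] turn [ 0.001 -0.    -0.   ] shift mm [67.2  3.  93.7] grip 37.7 t 38.3
```

Emit:
step_arm(linear=[[35, 2, 0], [30, 1, 10], [0, 0, 25], [0, 0, 25], [0, 0, 20], [0, 0, 10], [0, 0, 4], [0, 0, 0], [0, 0, 0]], delta_rot=[[0, 0, 0], [0, 0, 0], [0, 0, 0], [0, 0, 0], [0, 0, 0], [0, 0, 0], [0, 0, 0], [0, 0, 0], [0, 0, 0]], grip=[0, 0, 0, 0, 0, 0, 0, 0, 0])

```text
time_s: 39.42
tcp_pos: [0.4418, 0.0353, 0.0125]
ee_rot: [[-0.999, -0.048, 0.001], [-0.048, 0.999, 0.001], [-0.001, 0.001, -1.0]]
wrist_force: [0.5, -0.6, -0.6]
gripper_width: 0.431
gripper_force: 30.0
```

Emit:
step_arm(linear=[[0, 0, 0], [0, 0, 0], [0, 0, 0], [0, 0, -15], [0, 0, -30], [0, 0, -40], [0, 0, -45], [0, -40, 0], [0, -50, 0], [0, -40, 0]], delta_rot=[[0, 0, 0], [0, 0, 0], [0, 0, 0], [0, 0, 0], [0, 0, 0], [0, 0, 0], [0, 0, 0], [0, 0, 0], [0, 0, 0], [0, 0, 0]], grip=[45, 45, 45, 45, 45, 45, 45, 45, 45, 45])

```text
time_s: 40.67
tcp_pos: [0.4473, -0.0962, 0.1421]
ee_rot: [[-0.999, -0.048, 0.001], [-0.048, 0.999, 0.001], [-0.001, 0.001, -1.0]]
wrist_force: [0.1, -0.4, 0.3]
gripper_width: 0.52
gripper_force: 0.0
```

Run:
```python
from h import *
go(.445,-.1335,.12,92.75)
s=capture('scene')
for q,r in corn(s): print(np.round(q),r)
save(s,'g5.png',(170,90,430,280),3)
```

```text
at [ 0.4473 -0.0962  0.1421] turn [ 0.001  0.001 -0.   ] shift mm [  4.1 -37.1  22.1] grip 45.2 t 40.675
[423. 255.] [  0.651   0.483 -16.383  60.97   58.584]
[284. 182.] [4.3000e-01 3.4000e-02 4.1950e+00 9.0732e+01 3.3314e+01]
[263. 181.] [ 4.340e-01 -3.500e-02  5.632e+00  8.709e+01  3.312e+01]
[199. 172.] [ 0.419 -0.253 -1.339 47.458 21.128]
[232. 174.] [ 0.416 -0.14   2.036 80.874  8.797]
[186. 172.] [ 0.423 -0.297 10.976 83.426 30.419]
```

View pics/g5.png

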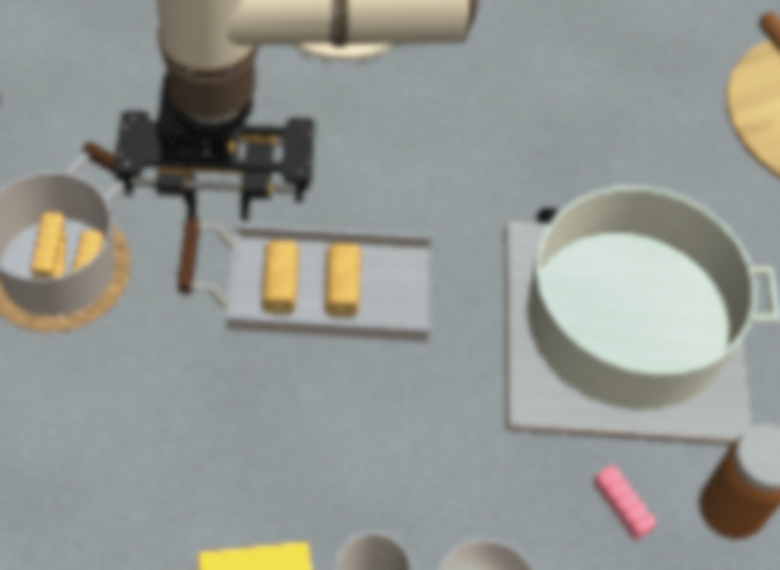

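Both cobs lie in the scoop, at about (282,277) and (343,280) in the crop, and the scoop has not moved. Now I'll grip its bar.

Emit:
step_arm(linear=[[4, -20, 10], [0, -17, 12], [0, 0, 25], [0, 0, 30], [0, 0, 25], [0, 0, 7], [0, 0, 0], [0, 0, 0], [0, 0, 0], [0, 0, 0]], delta_rot=[[0, 0, 0], [0, 0, 0], [0, 0, 0], [0, 0, 0], [0, 0, 0], [0, 0, 0], [0, 0, 0], [0, 0, 0], [0, 0, 0], [0, 0, 0]], grip=[46, 46, 46, 46, 46, 46, 46, 0, 0, 0])

```text
time_s: 41.98
tcp_pos: [0.4456, -0.1319, 0.0334]
ee_rot: [[-0.999, -0.048, 0.001], [-0.048, 0.999, 0.001], [-0.001, 0.001, -1.0]]
wrist_force: [0.4, -0.9, 0.3]
gripper_width: 0.272
gripper_force: 0.0
```

Emit:
step_arm(linear=[[0, 0, 0], [0, 0, 0], [0, 0, -3], [0, 0, -6], [0, 0, -10], [0, 0, -12], [0, 0, -6], [0, 0, 0]], delta_rot=[[0, 0, 0], [0, 0, 0], [0, 0, 0], [0, 0, 0], [0, 0, 0], [0, 0, 0], [0, 0, 0], [0, 0, 0]], grip=[0, 0, 0, 0, 0, 0, 0, 0])

```text
time_s: 42.98
tcp_pos: [0.4456, -0.1319, 0.0705]
ee_rot: [[-0.999, -0.048, 0.002], [-0.048, 0.999, 0.001], [-0.002, 0.001, -1.0]]
wrist_force: [-1.5, 0.7, -3.4]
gripper_width: 0.178
gripper_force: 30.1
```

Run:
```python
from h import *
go(.445,-.1335,.031,92.75); print(sense()['wrist_force'],sense()['moment'])
s=capture('scene')
for q,r in corn(s): print(np.round(q),r)
save(s,'g6.png',(170,90,430,280),3)
```

```text
at [ 0.4456 -0.1319  0.0705] turn [ 0.001  0.002 -0.   ] shift mm [ 0.7 -1.5 39.5] grip 15.5 t 42.975
[-1.47200995  0.69057214 -3.43658954] [-0.36843179  0.11528426  0.0711534 ]
[423. 256.] [  0.651   0.484 -15.226  60.379  58.596]
[199. 172.] [ 0.419 -0.253 -1.339 47.458 21.128]
[284. 176.] [4.0400e-01 3.4000e-02 4.1900e+00 9.3130e+01 3.0468e+01]
[263. 175.] [ 4.0900e-01 -3.6000e-02  5.6280e+00  8.8755e+01  3.3795e+01]
[186. 172.] [ 0.423 -0.297 10.976 83.426 30.419]
```

View pics/g6.png

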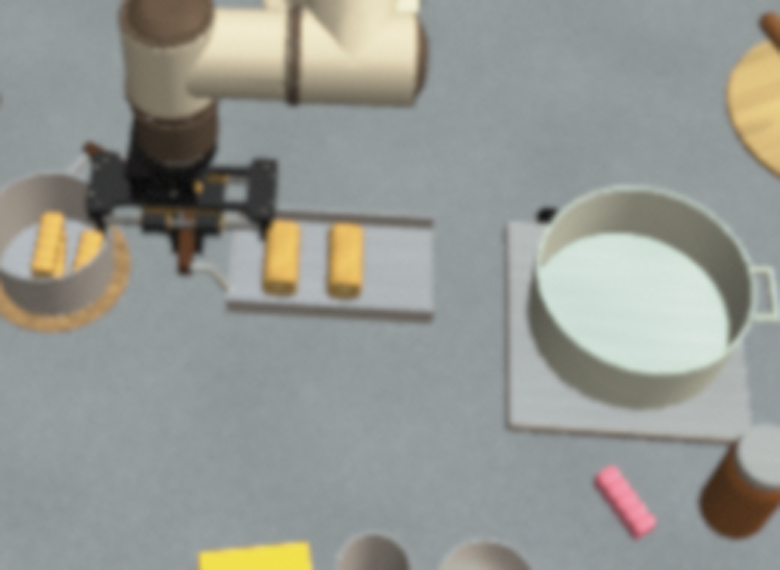

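The scoop is lifted level, with both cobs in it at about (282,257) and (345,260). I'll raise it and carry it to the pot slowly.

Emit:
step_arm(linear=[[0, 0, -6], [0, 0, -12], [0, 0, -18], [0, 0, -21], [0, 0, -21], [0, 0, -18], [0, 0, -12], [0, 0, -6], [0, 0, 0]], delta_rot=[[0, 0, 0], [0, 0, 0], [0, 0, 0], [0, 0, 0], [0, 0, 0], [0, 0, 0], [0, 0, 0], [0, 0, 0], [0, 0, 0]], grip=[0, 0, 0, 0, 0, 0, 0, 0, 0])

```text
time_s: 44.15
tcp_pos: [0.4452, -0.132, 0.1839]
ee_rot: [[-0.999, -0.048, 0.0], [-0.048, 0.999, 0.001], [-0.0, 0.001, -1.0]]
wrist_force: [-0.5, 0.1, -3.9]
gripper_width: 0.181
gripper_force: 30.2
```

Run:
```python
from h import *
go(.486,.035,.185,92.75)
```

```text
at [ 0.4452 -0.132   0.1839] turn [ 0.001  0.    -0.   ] shift mm [-48.8 164.8  -1.1] grip 15.8 t 44.15
```

Emit:
step_arm(linear=[[-1.5, 5, 0], [-3, 10, 0], [-4.5, 15, 0], [-5.4, 18, 0], [-6, 20, 0], [-6, 20, 0], [-6, 20, 0], [-5.4, 18, 0], [-4.5, 15, 0], [-3, 10, 0]], delta_rot=[[0, 0, 0], [0, 0, 0], [0, 0, 0], [0, 0, 0], [0, 0, 0], [0, 0, 0], [0, 0, 0], [0, 0, 0], [0, 0, 0], [0, 0, 0]], grip=[0, 0, 0, 0, 0, 0, 0, 0, 0, 0])

```text
time_s: 45.4
tcp_pos: [0.4834, 0.022, 0.1838]
ee_rot: [[-0.999, -0.048, -0.0], [-0.048, 0.999, 0.0], [0.0, 0.0, -1.0]]
wrist_force: [0.1, 0.7, -3.4]
gripper_width: 0.178
gripper_force: 30.2
```

Emit:
step_arm(linear=[[-2, 8, 0], [-1.5, 5, 0], [0, 0, 0], [0, 0, 0]], delta_rot=[[0, 0, 0], [0, 0, 0], [0, 0, 0], [0, 0, 0]], grip=[0, 0, 0, 0])

```text
time_s: 45.9
tcp_pos: [0.486, 0.0338, 0.1839]
ee_rot: [[-0.999, -0.047, -0.0], [-0.047, 0.999, 0.0], [0.0, 0.0, -1.0]]
wrist_force: [-0.6, 0.2, -3.6]
gripper_width: 0.178
gripper_force: 30.2
```

```bash
cat >> h.py <<'E'
def scoop():
    s=sense();R=np.array(s['ee_rot']);p=np.array(s['tcp_pos'])
    lip=p+R@np.array([0,.265,.0294]); print('lip',np.round(lip,3),'tcp',np.round(p,3),'tilt',round(np.degrees(np.arctan2(-R[2,1],-R[2,2])),1),'F',np.round(s['wrist_force'],1),'J',np.round(s['joints'],0))
E
python3 - <<'E'
from h import *
scoop()
s=capture('scene')
save(s,'g7.png',(200,70,460,265),3)
E
```

```text
lip [0.473 0.299 0.155] tcp [0.486 0.034 0.184] tilt -0.0 F [-0.6  0.2 -3.6] J [  23.   11.  -22.   -0.  -58. -110.]
```

View pics/g7.png

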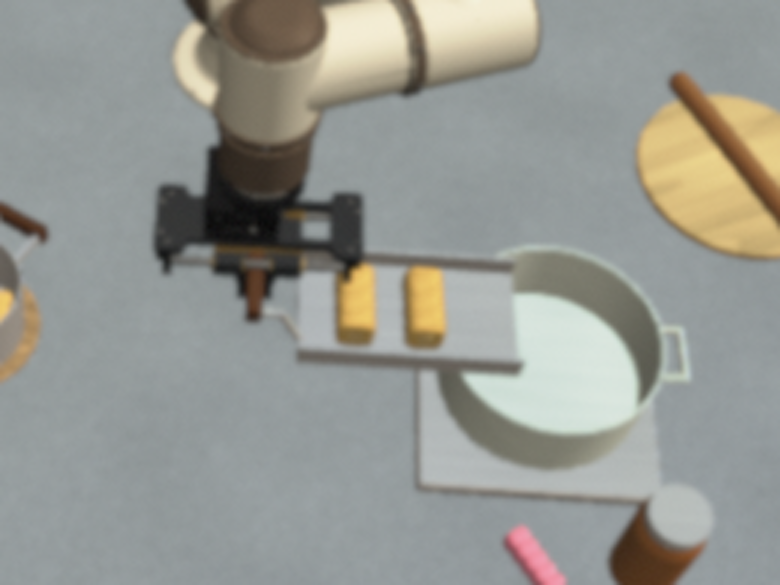

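The lip is over the pot's mouth, at about (520,320) in the crop, and both cobs lie still. I'll tilt about the lip.

Emit:
step_arm(linear=[[0, 1, -7], [0, 1.5, -13], [0, 1.5, -13], [0, 1.5, -13], [0, 1.5, -13], [0, 1.5, -13], [0, 1.5, -13], [0, 0, 0]], delta_rot=[[0.025, 0, 0], [0.05, 0, 0], [0.05, 0, 0], [0.05, 0, 0], [0.05, 0, 0], [0.05, 0, 0], [0.05, 0, 0], [0, 0, 0]], grip=[0, 0, 0, 0, 0, 0, 0, 0])

```text
time_s: 46.95
tcp_pos: [0.4856, 0.0566, 0.2671]
ee_rot: [[-0.999, -0.046, 0.018], [-0.049, 0.947, -0.317], [-0.002, -0.318, -0.948]]
wrist_force: [-0.2, 0.7, -2.7]
gripper_width: 0.182
gripper_force: 30.2
```

Run:
```python
from h import *
scoop()
for n in('scene','top'):
  s=capture(n)
  for q,r in corn(s): print(n,np.round(q),r)
```

```text
lip [0.474 0.298 0.155] tcp [0.486 0.057 0.267] tilt 18.5 F [-0.2  0.7 -2.7] J [  35.    9.  -19.   16.  -72. -129.]
scene [423. 256.] [  0.653   0.482 -23.27   74.47   64.371]
scene [199. 172.] [ 0.419 -0.253 -1.339 47.458 21.128]
scene [186. 172.] [ 0.423 -0.297 10.976 83.426 30.419]
scene [346. 166.] [  0.341   0.241   0.65  112.498  44.263]
scene [325. 160.] [  0.326   0.168  -1.395 113.428  44.997]
top [128. 287.] [ 0.158  0.518  0.906 45.578 42.866]
top [322. 217.] [ 0.45  -0.289  5.791 68.759 27.614]
top [312. 217.] [ 0.449 -0.249 -1.126 67.137 16.758]
```

Emit:
step_arm(linear=[[0, 1, -5], [0, 1, -11], [0, 1, -11], [0, 1, -11], [0, 1.5, -12], [0, 1.5, -13], [0, 0, 0], [0, 0, 0]], delta_rot=[[0.025, 0, 0], [0.05, 0, 0], [0.05, 0, 0], [0.05, 0, 0], [0.05, 0, 0], [0.05, 0, 0], [0, 0, 0], [0, 0, 0]], grip=[0, 0, 0, 0, 0, 0, 0, 0])

```text
time_s: 48.05
tcp_pos: [0.4834, 0.0885, 0.3198]
ee_rot: [[-0.999, -0.039, 0.026], [-0.047, 0.825, -0.563], [0.001, -0.564, -0.826]]
wrist_force: [-1.0, -0.6, -3.0]
gripper_width: 0.178
gripper_force: 30.1
```

Run:
```python
from h import *
scoop()
s=capture('scene')
save(s,'g8.png',(200,30,460,225),3)
for q,r in corn(s): print(np.round(q),r)
```

```text
lip [0.474 0.291 0.146] tcp [0.483 0.088 0.32 ] tilt 34.3 F [-1.  -0.6 -3. ] J [  44.   12.  -16.   25.  -87. -139.]
[422. 256.] [  0.651   0.481 -23.27   74.47   64.371]
[199. 172.] [ 0.419 -0.253 -1.339 47.458 21.128]
[186. 172.] [ 0.423 -0.297 10.976 83.426 30.419]
```

View pics/g8.png

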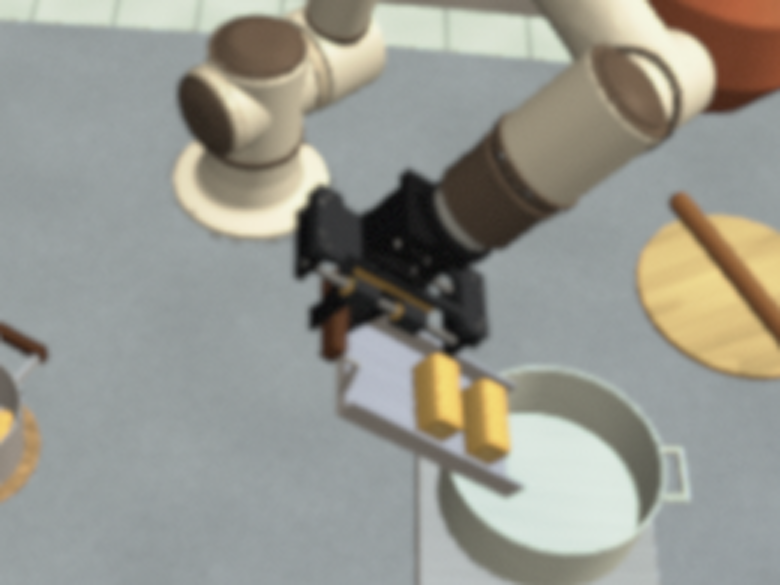

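Both cobs have slid down towards the lip, at about (437,395) and (487,420). I'll tilt a little more.

Emit:
step_arm(linear=[[0, 0, 0], [0, 0, 0], [0, 1, -8], [0, 1.5, -12], [0, 1.5, -12], [0, 1.5, -12], [0, 0, 0], [0, 0, 0], [0, 0, 0]], delta_rot=[[0, 0, 0], [0, 0, 0], [0.03, 0, 0], [0.05, 0, 0], [0.05, 0, 0], [0.05, 0, 0], [0, 0, 0], [0, 0, 0], [0, 0, 0]], grip=[0, 0, 0, 0, 0, 0, 0, 0, 0])

```text
time_s: 49.22
tcp_pos: [0.482, 0.1197, 0.3516]
ee_rot: [[-0.999, -0.033, 0.033], [-0.047, 0.711, -0.702], [-0.0, -0.702, -0.712]]
wrist_force: [-0.6, 0.1, -1.8]
gripper_width: 0.181
gripper_force: 30.0
```

Run:
```python
from h import *
scoop()
s=capture('scene')
save(s,'g9.png',(200,30,460,225),3)
```

```text
lip [0.474 0.288 0.144] tcp [0.482 0.12  0.352] tilt 44.6 F [-0.6  0.1 -1.8] J [  49.   16.  -13.   29.  -96. -143.]
```

View pics/g9.png

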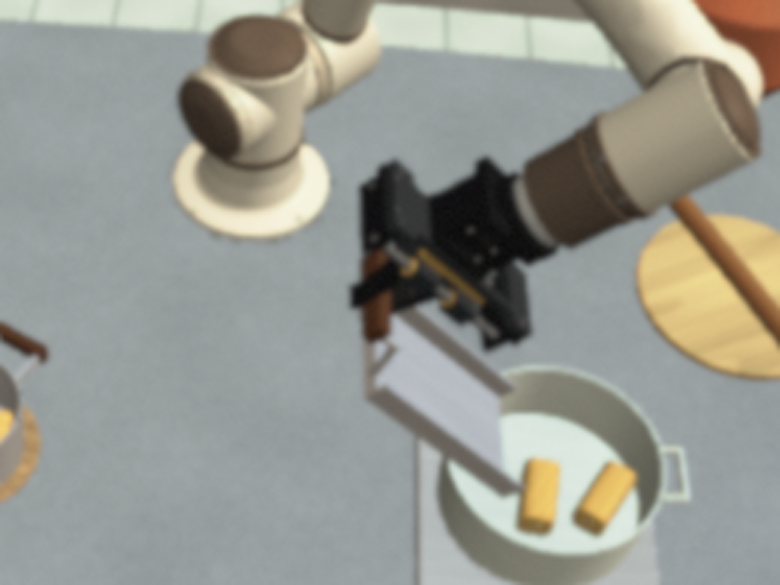

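Both cobs lie in the pot, at about (540,495) and (605,497), and the scoop is empty. I'll level it over the pot.

Emit:
step_arm(linear=[[0, -3, 24], [0, -3, 24], [0, -3, 24], [0, -3, 24], [0, -3, 24], [0, -3, 24], [0, -3, 24], [0, -3, 23], [0, 0, 0], [0, 0, 0]], delta_rot=[[-0.097, 0, 0], [-0.097, 0, 0], [-0.097, 0, 0], [-0.097, 0, 0], [-0.097, 0, 0], [-0.097, 0, 0], [-0.097, 0, 0], [-0.1, 0, 0], [0, 0, 0], [0, 0, 0]], grip=[0, 0, 0, 0, 0, 0, 0, 0, 0, 0])

```text
time_s: 50.52
tcp_pos: [0.4872, 0.0191, 0.1937]
ee_rot: [[-0.999, -0.048, 0.001], [-0.048, 0.999, -0.002], [-0.001, -0.002, -1.0]]
wrist_force: [-1.1, 0.3, -2.4]
gripper_width: 0.185
gripper_force: 30.0
```

Run:
```python
from h import *
scoop();go(.4456,-.1319,.18,92.75)
```

```text
lip [0.475 0.284 0.164] tcp [0.487 0.019 0.194] tilt 0.1 F [-1.1  0.3 -2.4] J [  21.   10.  -21.    0.  -59. -109.]
at [0.4872 0.0191 0.1937] turn [-0.002  0.001 -0.   ] shift mm [  48.8 -148.8   13.7] grip 16.1 t 50.525
```

Emit:
step_arm(linear=[[5, -15, 0], [8, -25, 0], [10, -30, 0], [10, -30, 0], [8, -25, 0], [6, -18, 0], [2, -6, 0], [0, 0, 15], [0, 0, 30], [0, 0, 35]], delta_rot=[[-0.002, 0, 0], [0, 0, 0], [0, 0, 0], [0, 0, 0], [0, 0, 0], [0, 0, 0], [0, 0, 0], [0, 0, 0], [0, 0, 0], [0, 0, 0]], grip=[0, 0, 0, 0, 0, 0, 0, 0, 0, 0])

```text
time_s: 51.78
tcp_pos: [0.4461, -0.1312, 0.1129]
ee_rot: [[-0.999, -0.049, 0.003], [-0.049, 0.999, 0.001], [-0.003, 0.001, -1.0]]
wrist_force: [0.1, 0.1, -1.9]
gripper_width: 0.178
gripper_force: 30.0
```

Emit:
step_arm(linear=[[0, 0, 30], [0, 0, 20], [0, 0, 10], [0, 0, 0], [0, 0, 0]], delta_rot=[[0, 0, 0], [0, 0, 0], [0, 0, 0], [0, 0, 0], [0, 0, 0]], grip=[0, 0, 0, 0, 0])

```text
time_s: 52.4
tcp_pos: [0.4459, -0.1314, 0.0536]
ee_rot: [[-0.999, -0.048, 0.002], [-0.048, 0.999, 0.001], [-0.002, 0.001, -1.0]]
wrist_force: [-0.1, -0.8, -2.6]
gripper_width: 0.18
gripper_force: 30.1
```

Run:
```python
from h import *
scoop();go(.4456,-.1319,.0334,92.75)
```

```text
lip [0.433 0.133 0.025] tcp [ 0.446 -0.131  0.054] tilt -0.1 F [-0.1 -0.8 -2.6] J [  4.  19. -34.  -0. -37. -91.]
at [ 0.4459 -0.1314  0.0536] turn [0.001 0.002 0.   ] shift mm [ 0.4 -0.5 20.2] grip 15.7 t 52.4
```

Emit:
step_arm(linear=[[0, 0, 8], [0, 0, 6], [0, 0, 4], [0, 0, 2], [0, 0, 0.5], [0, 0, 0], [0, 0, 0]], delta_rot=[[0, 0, 0], [0, 0, 0], [0, 0, 0], [0, 0, 0], [0, 0, 0], [0, 0, 0], [0, 0, 0]], grip=[0, 0, 0, 0, 0, 0, 0])

```text
time_s: 53.28
tcp_pos: [0.4449, -0.1317, 0.0331]
ee_rot: [[-0.999, -0.048, -0.0], [-0.048, 0.999, 0.001], [0.0, 0.001, -1.0]]
wrist_force: [-2.3, 0.1, 6.6]
gripper_width: 0.18
gripper_force: 30.0
```

Emit:
step_arm(linear=[[0, 0, 0], [0, 0, 0], [0, 0, 0], [0, 0, -10], [0, 0, -25], [0, 0, -40], [0, 0, -45], [0, 0, -45], [0, 0, -45], [0, 0, 0]], delta_rot=[[0, 0, 0], [0, 0, 0], [0, 0, 0], [0, 0, 0], [0, 0, 0], [0, 0, 0], [0, 0, 0], [0, 0, 0], [0, 0, 0], [0, 0, 0]], grip=[46, 46, 46, 46, 46, 46, 46, 46, 46, 46])

```text
time_s: 54.52
tcp_pos: [0.4471, -0.132, 0.2468]
ee_rot: [[-0.999, -0.048, 0.01], [-0.048, 0.999, 0.001], [-0.01, 0.001, -1.0]]
wrist_force: [0.1, -0.5, 0.5]
gripper_width: 0.529
gripper_force: 0.0
```

Run:
```python
from h import *
print(sense()['tcp_pos'],sense()['wrist_force'])
s=capture('scene')
save(s,'g10.png',None,1.5)
```

```text
[ 0.44710953 -0.13202302  0.24675864] [ 0.11053159 -0.4823445   0.46282971]
```

View pics/g10.png

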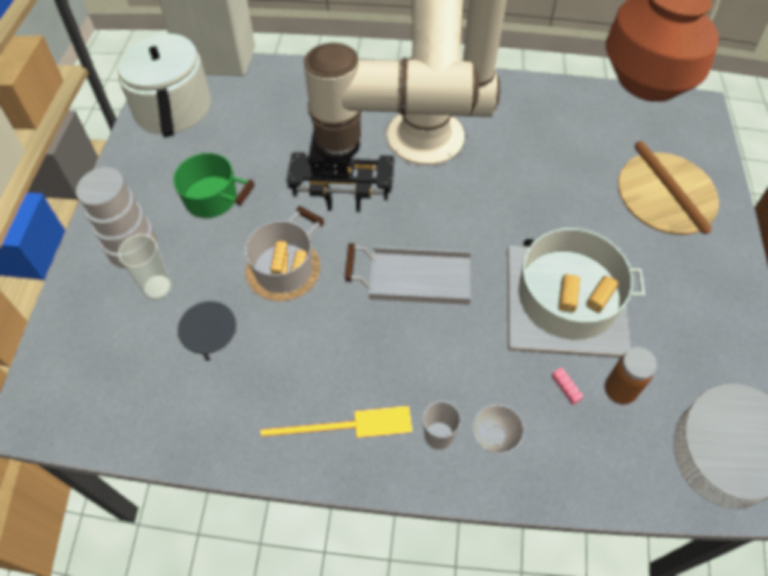

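The picture shows the finished state. The pail with the cores is on the mat at (280,255), both cobs are in the pot at (585,292), the scoop is flat and empty at (420,275), and the bystanders are unmoved.

```bash
python3 -c "
from h import *
print(finish_job())"
```

```text
the job is handed in; nothing more can be done
None
```

The job is handed in at about 55 s robot time: the pail stands on the mat with all three cores in it, both cobs were tipped into the pot, and the empty scoop lies flat on the shelf again where it was; the verdict was not shown.

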